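# Vent the clay moisture tester at its set lid angle

## Task

The drying run in the clay moisture tester is over: press the green button fully down and let it come back up, then lift the tester's sprung lid until its red pointer stands between the two green prongs, and finish while still holding it there, steady, because the spring shuts the lid if it is let go. Do not press the red button, push the prongs out of their setting, or knock about the jars and other things on the table.

Things in the scene. Friction and masses are not known exactly. Their poses are not given: they have to be found in the camera images.
- tester: bench moisture tester, white box 260 x 240 mm and 108 mm high, fixed to the table; origin at the centre of its underside, +x from its display front to its hinge at the back, z up. It stands at a different place and yaw each time
- lid (a joint): angle of the grey lid about the hinge axis along the tester's back (rad): 0 shut, grows as the front edge rises, stop at 1.2. A spring and the lid's weight close it: about 6 N straight up at the handle starts it, about 10 N holds it at 0.6 rad. Lid 220 x 230 mm, its flat top 25 mm above the hinge axis (at the handle), middle panel 35 mm above it
- handle (a point): middle of the lid's bar handle: round steel bar 14 mm in diameter, 120 mm long, level, parallel to the tester's y axis, on two posts at its ends (100 mm clear between them), 43 mm above the lid's flat top near its front edge; from the hinge it lies 200 mm to the front and 68 mm up when shut (178 mm above the table). Axes are the lid's: they are the tester's when shut and turn with the lid. Good to pinch from above across the bar, which can turn between the fingers
- lid_hinge (a point): point on the hinge axis, middle of the lid's back, 110 mm above the table; 100 mm behind the tester's centre; the axis is the tester's y
- pointer (a point): tip of the red pointer (18 x 17 x 6 mm) at the lid's front left corner, 215 mm from the hinge axis
- fork (a joint): angle at which the green fork has been set (rad), on the scale of the lid's angle: the pointer is midway between the prongs when the lid's angle equals it. Set between 0.25 and 0.62; held by friction
- fork_mid (a point): middle between the two green prongs, where the pointer tip must be; the prongs are 7 mm thick bars standing out of the tester's left (+y) side, their inner faces 38 mm apart, on a swing arm 215 mm from the hinge axis
- green_button_top (a point): centre of the top face of the green push button: 32 mm in diameter, 67 mm above the table when up, on a fixed grey box 90 x 90 x 45 mm; travels 6 mm straight down, spring, fully down at 5 N
- green_button (a joint): how far the green button is pressed (m): 0 up, 0.006 fully down
- red_button_top (a point): centre of the top of the red push button on a box of the same kind, not to be pressed; the two boxes may change sides
- red_button (a joint): how far the red button is pressed (m), 0 up
- dish: bystander: loose aluminium sample dish, 90 mm wide, 20 mm high; origin under its centre
- flask: bystander: loose black flask with a teal band, 66 mm wide, 195 mm high; origin under its centre
- caddy: bystander: small ochre jar with a brown lid, 87 mm wide, 100 mm high; origin under its centre
- gourd_jar: bystander: ochre gourd-shaped jar, 90 mm wide, 140 mm high; origin under its centre
- clay_jar: bystander: red clay jar, 104 mm wide, 120 mm high; origin under its centre
- brush: bystander: brush 140 mm long lying on the table along its x axis
- loose_lid: bystander: loose brown jar lid, 116 mm wide, 20 mm high; origin under its centre

How it is judged (in metres and radians):
On the way, in this order (a step that is already met when the one before it is completed fails the run):
1. the green button is pressed fully down (value of joint green_button above 0.005 m), for 0.05 s.
2. the green button is let up again (value of joint green_button below 0.0015 m and contact force between the fingers and green_button below 0.2 N), for 0.1 s.
3. the lid is held by the fingers with its pointer between the prongs (distance between pointer and fork_mid below 0.018 m and contact force between the fingers and lid above 2 N), for 0.5 s.
At the end, for the whole second after the job is handed in: Fingers hold the lid (over 2 N, no loose thing touching it), pointer tip within 18 mm of the middle between the prongs, lid steady (under 0.1 rad/s), prongs within 10 mm of their setting, green button up (under 1.5 mm) (all of step 3 and value of joint green_button below 0.0015 m and distance of fork_mid from where it was at the start of the episode below 0.01 m and velocity of joint lid between -0.1 and 0.1 rad/s and contact force between lid and dish below 0.2 N and contact force between lid and flask below 0.2 N and contact force between lid and caddy below 0.2 N and contact force between lid and gourd_jar below 0.2 N and contact force between lid and clay_jar below 0.2 N and contact force between lid and brush below 0.2 N and contact force between lid and loose_lid below 0.2 N); the arm keeps its last pose, push and grip.
It fails at once if the red button is pressed (over 3 mm) (value of joint red_button above 0.003 m).
It fails at once if the green prongs are pushed out of their setting (over 10 mm) (distance of fork_mid from where it was at the start of the episode above 0.01 m).
It fails at once if a jar or other loose thing is shifted by more than 30 mm (distance of any of dish, flask, caddy, gourd_jar, clay_jar, brush, loose_lid from where it was at the start of the episode above 0.03 m).
It also fails if it takes over 50 s, if anything falls off the work surface, if the arm or the gripper's body presses on something with over 40 N, if the wrist force passes 120 N, or if a joint passes its speed limit or range.

## Robot

A 6-joint arm with a two-finger parallel gripper is mounted at the origin on the work surface. World frame = base frame: x ahead of the robot, y to its left, z up, the work surface at z = 0. Lengths are in m, angles in degrees, forces in N, time in s.
With the tool pointing down it reaches from about 0.4 to 0.825 m from the base axis. Payload 7 kg.
Tool frame: the origin (TCP) lies midway between the tips of the shut fingers; the grasp point (between the pads) lies 19 mm behind it; z points along the fingers, y is the direction in which the jaws open and shut (so a half turn about z gives the same grasp; the last joint's range is limited). The gripper opens to 88 mm and grips with 3 to 60 N. Pads are 19 mm wide; open, the fingers measure 130 mm over their backs; the gripper's body (78 mm by 193 mm) begins 47 mm behind the grasp point.
Start: joints at [-55.285, 20.546, 0.682, 0, -70.136, -16.507], TCP at [0.211, -0.641, 0.227] pointing down, gripper open.
Joint ranges: [-176.03, 176.03], [-82.01, 121.73], [-58.28, 71.71], [-173.87, 95.51], [-174.79, -0.11], [-173.66, 173.66]. Speed limits (degrees/s): [136.94, 136.94, 172.46, 180, 180, 180].

## Interface

Orientations are given as [roll, pitch, yaw] about the fixed x, y, z axes, in that order (R = Rz(yaw) Ry(pitch) Rx(roll)).
In Python, from plant import r gives the robot as it stands. The module is installed in compiled form; this text tells all that it offers.
- The arm moves only by the tool send_rows, never from a script. Its argument "motion" is a list of rows, each an object with "travel": the shift along the tool's x, y, z in m, a list of three; "spin": the turn about the tool's z in degrees. In form: [{"travel": [tx, ty, tz], "spin": spin}, ...]. A call has 1 to 5 rows; each row shifts and turns the pose as measured when the row begins, along the tool's axes as they then stand; what a row does not reach is not made up. A row lasts 1/12 s, in which the tool goes at most 41.7 mm and 7.16 degrees, less where a joint would pass 70% of its speed; a pose out of reach is approached as far as the arm can. A call is refused whole if a number of a shift passes 0.0417 or a number of a turn 7.16, either way. A call with a gripper value outside its range is refused whole. "gripper" is the gripper command: -1 is shut, 1 is fully open, values between are in proportion, set as the call begins (left out, the last holds). The fingers move at their own pace and stop on an object; "squeeze" is the grip in N (left out, the last holds). Time passes only in rows, so rows that do not move let the fingers close. It gives the time, the measured TCP pose, the force and the opening at its end, in the units of the state.
- r.get_state(): the state, without advancing time (a new reading comes with each control period).
- r.capture(name): name is "scene" or "top" or "wrist"; returns (picture, depth): 480x640x3 uint8, blue, green, red; 480x640 float32, m along the optical axis (not along the pixel's ray), 0 where there is no reading.
- r.get_calibration(name): a dict with "fov_y" (degrees; the focal length in pixels is half the picture's height over the tangent of half this angle, whatever the lens; pixels are square), "cx", "cy" (the principal point, pixels), "origin" and "orientation" of the camera in the world. Camera axes: x right, y down, z forward; pixel columns grow to the right and rows downward; lengths in m; the calibration is good to about 2 mm. A picture is of the moment at which its call begins: read the wrist's pose just before it. get_calibration takes no time and is no camera call; for the wrist camera it gives the pose at the moment of the call.
- r.close_job(): hands the job in, once; it reports no verdict.
Trained networks look in the newest picture that a camera, given by its name, has taken for a name from the list of things; names that differ only in an ending like _2 or _b are one class to them, and where a whole thing is asked for, a point or a joint stands for the part that bears it (a point fixed in the world has none). Each returns a list of dicts, best first, with "conf" (0 to 1); they miss things now and then, are a little off and sometimes report something else, mostly with a low value. They report only what shows in the picture. A call takes as long as a camera call.
- r.boxes_of(camera, target): "at" ([x, y, z] in m, in the coordinates of the camera as it stood for that picture, good to about 4 mm: the middle of the surface that is visible of it).
- r.pinpoint(camera, target): "at" ([x, y, z] in m, in the coordinates of the camera as it stood for that picture, good to about 4 mm: a listed point, or the origin of a listed thing).
The state is a dict: "time_s": time; "joints": joint angles; "qd": joint speeds; "joint_torque": joint torques, N m; "tcp_pos": TCP position; "eef_rot": TCP orientation; "contact_force": force on the tool from outside, world axes, zero at the start; "moment": the same for the moment, N m; "gripper_width": finger opening in m.
Only numpy, scipy, OpenCV 4.12 (cv2) and the standard library are available. Lean on these libraries where they do the work, as an engineer would, in place of code of your own. Each camera call takes 0.05 s, during which the arm holds its last target. There are 200 camera calls.

## Working session

There is one attempt and no reset: what is moved stays moved. The work goes in short steps, Python scripts to look and compute and a tool call to move; the robot and the scene stay as the last step left them, time stands still between calls to the robot, and variables do not carry over. Pictures are saved under pics/ and viewed, about 8 in all and at most 12, crops included, and the job is handed in when it is done.

Besides the shell and the picture viewer there is one more tool, called after "Emit:" as name(argument=value, ...) on one line, values as JSON. send_rows: Moves the arm, as the interface text tells. Its arguments: {"type":"object","properties":{"motion":{"type":"array"},"gripper":{"type":"number"},"squeeze":{"type":"number"}},"required":["motion"]}

```bash
mkdir -p pics
cat > h.py <<'E'
import numpy as np, cv2
from scipy.spatial.transform import Rotation as R
from plant import r
def RT(o): 
    o=np.array(o,float)
    return o if o.shape==(3,3) else R.from_euler('xyz',o,degrees=True).as_matrix()
def world(cal,p): return RT(cal['orientation'])@np.array(p)+np.array(cal['origin'])
def look(cam,names,boxes=()):
    cal=r.get_calibration(cam); pic,d=r.capture(cam); out={}
    for n in names:
        for q in r.pinpoint(cam,n)[:2]: print(cam,n,round(q['conf'],2),np.round(world(cal,q['at']),3))
    for n in boxes:
        for q in r.boxes_of(cam,n)[:2]: print(cam,'box',n,round(q['conf'],2),np.round(world(cal,q['at']),3))
    return cal,pic,d
def pix(cal,d,u,v,w=2):
    f=240/np.tan(np.radians(cal['fov_y'])/2)
    z=np.median(d[v-w:v+w+1,u-w:u+w+1]); return world(cal,[(u-cal['cx'])/f*z,(v-cal['cy'])/f*z,z])
E
python3 - <<'E'
from h import *
print(r.get_state()); print(r.get_calibration('top')); print(r.get_calibration('wrist'))
N=['tester','handle','lid_hinge','pointer','fork_mid','green_button_top','red_button_top','dish','flask','caddy','gourd_jar','clay_jar','brush','loose_lid']
for c in ('scene','top'):
    cal,pic,d=look(c,N if c=='top' else N); cv2.imwrite(f'pics/{c}1.png',pic)
E
```

```text
{'time_s': 0.0, 'joints': array([-5.52835773e+01,  2.05910033e+01,  6.32887494e-01, -1.96181064e-02,
       -7.01367637e+01, -1.65050914e+01]), 'qd': array([-0.07207659, -0.07144107, -0.02936151, -0.02485471,  0.07701451,
       -0.03896998]), 'joint_torque': array([-1.44930429e-03, -5.82712913e+01,  2.93066275e+01,  6.99723288e+00,
        7.10776090e-03, -1.41165874e-04]), 'tcp_pos': array([ 0.21074298, -0.64072911,  0.22562242]), 'eef_rot': array([ 1.79903790e+02, -9.27554779e-03, -1.61795342e+02]), 'contact_force': array([-0.8062239 ,  0.28747488, -0.0448853 ]), 'moment': array([ 0.0368149 , -0.05719326,  0.02224249]), 'gripper_width': 0.08747277614002574}
{'fov_y': 48.25343771683271, 'cx': 319.0883465915868, 'cy': 236.03879215984017, 'origin': array([3.22629644e-01, 8.34301310e-05, 1.82456866e+00]), 'orientation': array([-172.29873932,   -0.3891011 ,  -88.54786239])}
{'fov_y': 68.48728818729874, 'cx': 312.3094177775292, 'cy': 239.66026737779572, 'origin': array([ 0.1456268 , -0.66242396,  0.38438765]), 'orientation': array([ 1.65323259e+02, -6.19756248e-02,  1.08222942e+02])}
sc
[... 862 characters left out ...]
]
top handle 0.77 [0.501 0.055 0.18 ]
top lid_hinge 0.67 [0.7   0.008 0.112]
top pointer 0.67 [0.522 0.19  0.111]
top fork_mid 0.77 [0.554 0.179 0.226]
top fork_mid 0.53 [0.605 0.04  0.001]
top green_button_top 0.39 [0.446 0.338 0.072]
top red_button_top 0.58 [ 0.465 -0.342  0.066]
top dish 0.92 [ 0.377 -0.014  0.002]
top flask 0.66 [0.627 0.455 0.001]
top caddy 0.65 [ 0.659 -0.416  0.001]
top caddy 0.59 [0.522 0.19  0.112]
top gourd_jar 0.65 [ 0.413 -0.54   0.002]
top gourd_jar 0.19 [ 0.374 -0.015  0.002]
top clay_jar 0.89 [0.515 0.546 0.002]
top brush 0.84 [ 0.364 -0.163  0.   ]
top brush 0.45 [0.367 0.141 0.001]
top loose_lid 0.71 [0.366 0.142 0.001]
top loose_lid 0.29 [0.551 0.176 0.227]
```

```bash
python3 -c "
import cv2;a=cv2.imread('pics/scene1.png');b=cv2.imread('pics/top1.png')
cv2.imwrite('pics/both.png',cv2.resize(cv2.vconcat([a,b]),(440,600))[:])
cv2.imwrite('pics/t2.png',b)"
```

```text
(no output)
```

View pics/top1.png

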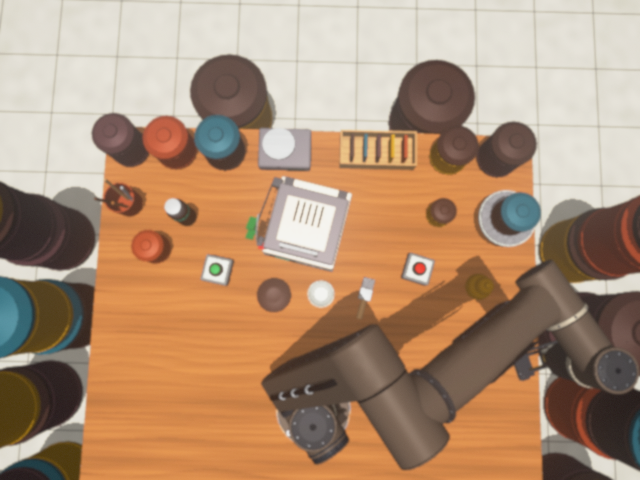

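View pics/scene1.png

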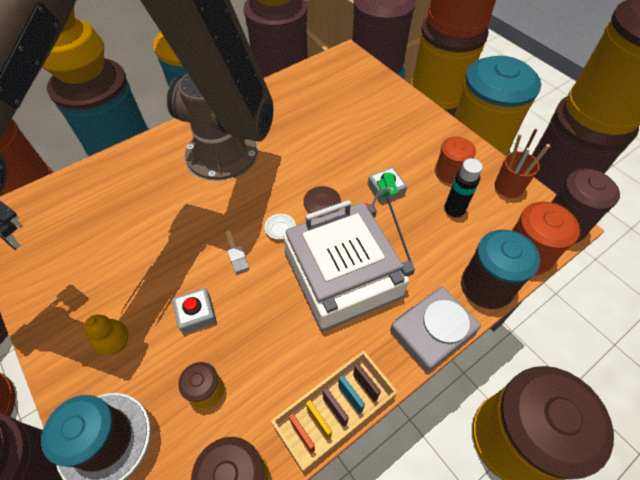

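Top view: tester at (305,222), green button (216,269), red button (419,268) and prongs (251,227), all matching the network positions. The tester yaw is about -13°, and the fork angle about 0.56 rad. I'll rise and turn first.

Emit:
send_rows(motion=[{"travel":[0,0,-0.025],"spin":-7.1},{"travel":[0,0,-0.025],"spin":-7.1},{"travel":[0,0,-0.025],"spin":-7.1},{"travel":[0,0,-0.025],"spin":-7.1},{"travel":[0,0,-0.025],"spin":-7.1}], gripper=-1, squeeze=20)

```text
time_s: 1.92
tcp_pos: [0.2097, -0.6383, 0.3481]
eef_rot: [179.3, 0.4, -125.9]
contact_force: [0.2, -0.7, -0.5]
gripper_width: 0.0597
```

Emit:
send_rows(motion=[{"travel":[0,0,0],"spin":-7.1},{"travel":[0,0,0],"spin":-7.1},{"travel":[0,0,0],"spin":-7.1},{"travel":[0,0,0],"spin":-2},{"travel":[0,0,0],"spin":0}])

```text
time_s: 2.33
tcp_pos: [0.2103, -0.6408, 0.3578]
eef_rot: [180.0, 0.0, -101.9]
contact_force: [-0.4, -0.7, 0.2]
gripper_width: 0.0269
```

Emit:
send_rows(motion=[{"travel":[-0.036,-0.017,0],"spin":0},{"travel":[-0.036,-0.017,0],"spin":0},{"travel":[-0.036,-0.017,0],"spin":0},{"travel":[-0.036,-0.017,0],"spin":0},{"travel":[-0.036,-0.017,0],"spin":0}])

```text
time_s: 2.75
tcp_pos: [0.3298, -0.4826, 0.354]
eef_rot: [179.7, 0.1, -103.1]
contact_force: [1.3, -0.7, 0.4]
gripper_width: 0.0007
```

Emit:
send_rows(motion=[{"travel":[-0.036,-0.017,0],"spin":0},{"travel":[-0.036,-0.017,0],"spin":0},{"travel":[-0.036,-0.017,0],"spin":0},{"travel":[-0.036,-0.017,0],"spin":0},{"travel":[-0.036,-0.017,0],"spin":0}])

```text
time_s: 3.17
tcp_pos: [0.4575, -0.3182, 0.3548]
eef_rot: [179.8, 0.1, -103.7]
contact_force: [1.1, -0.7, -0.1]
gripper_width: 0.0003
```

Emit:
send_rows(motion=[{"travel":[-0.038,0.005,0],"spin":0},{"travel":[-0.038,0.01,0],"spin":0},{"travel":[-0.038,0.01,0],"spin":0},{"travel":[-0.038,0.01,0],"spin":0},{"travel":[-0.038,0.01,0],"spin":0}])

```text
time_s: 3.58
tcp_pos: [0.4627, -0.1141, 0.3529]
eef_rot: [179.6, 0.1, -104.3]
contact_force: [2.2, 0.4, -0.2]
gripper_width: 0.0006
```

Emit:
send_rows(motion=[{"travel":[-0.038,0.01,0],"spin":0},{"travel":[-0.038,0.01,0],"spin":0},{"travel":[-0.038,0.01,0],"spin":0},{"travel":[-0.038,0.01,0],"spin":0},{"travel":[-0.038,0.01,0],"spin":0}])

```text
time_s: 4.0
tcp_pos: [0.4585, 0.0916, 0.3552]
eef_rot: [179.8, 0.3, -104.8]
contact_force: [2.0, -0.5, 0.4]
gripper_width: 0.0007
```

Emit:
send_rows(motion=[{"travel":[-0.038,0.007,0],"spin":-0.4},{"travel":[-0.038,0.007,0],"spin":-0.4},{"travel":[-0.038,0.007,0],"spin":-0.4},{"travel":[-0.036,0.007,0],"spin":-0.4},{"travel":[0,0,0],"spin":0}])

```text
time_s: 4.42
tcp_pos: [0.4657, 0.2572, 0.3569]
eef_rot: [179.9, 0.4, -103.4]
contact_force: [0.7, 0.6, -0.8]
gripper_width: 0.0003
```

Run:
```python
from h import *
cal,pic,d=look('wrist',['green_button_top','pointer','fork_mid','handle']); cv2.imwrite('pics/w1.png',pic)
print(r.get_state()['tcp_pos'])
```

```text
wrist green_button_top 0.84 [0.448 0.329 0.067]
wrist pointer 0.72 [0.527 0.188 0.109]
wrist pointer 0.16 [0.506 0.055 0.178]
wrist fork_mid 0.78 [0.555 0.178 0.225]
wrist handle 0.96 [0.505 0.054 0.177]
[0.46577592 0.25125913 0.35832609]
```

View pics/w1.png

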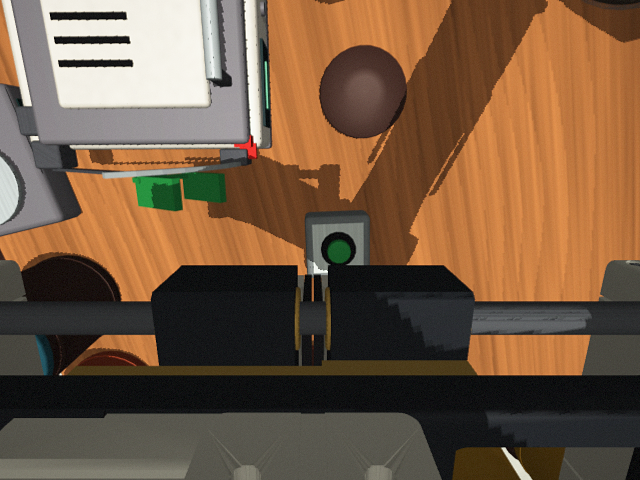

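The wrist view shows the green button at (338,250), consistent across three views: (0.447, 0.331, 0.067). The red pointer is at (245,150) and the prongs at (180,190).

Emit:
send_rows(motion=[{"travel":[-0.037,0.018,0.02],"spin":0},{"travel":[-0.037,0.018,0.035],"spin":0},{"travel":[0,0,0.04],"spin":0},{"travel":[0,0,0.04],"spin":0},{"travel":[0,0,0.03],"spin":0}])

```text
time_s: 5.08
tcp_pos: [0.4565, 0.3252, 0.2068]
eef_rot: [-179.3, 1.7, -104.3]
contact_force: [-0.1, 0.4, -0.2]
gripper_width: 0.0003
```

Emit:
send_rows(motion=[{"travel":[-0.004,0.01,0.035],"spin":0},{"travel":[0,0,0.035],"spin":0},{"travel":[0,0,0.03],"spin":0},{"travel":[0,0,0.01],"spin":0},{"travel":[0,0,0],"spin":0}])

```text
time_s: 5.5
tcp_pos: [0.4492, 0.3252, 0.0886]
eef_rot: [-179.5, 1.5, -104.9]
contact_force: [-0.1, 0.1, 0.0]
gripper_width: 0.0004
```

Emit:
send_rows(motion=[{"travel":[-0.005,0.001,0.01],"spin":0},{"travel":[0,0,0.008],"spin":0},{"travel":[0,0,0.006],"spin":0},{"travel":[0,0,0.003],"spin":0},{"travel":[0,0,0.001],"spin":0}])

```text
time_s: 5.92
tcp_pos: [0.4526, 0.3305, 0.0626]
eef_rot: [-179.3, 1.7, -105.2]
contact_force: [-3.1, 0.1, 4.2]
gripper_width: 0.0008
```

Emit:
send_rows(motion=[{"travel":[0,0,0.003],"spin":0},{"travel":[0,0,0.004],"spin":0},{"travel":[0,0,0.004],"spin":0}])

```text
time_s: 6.17
tcp_pos: [0.453, 0.3306, 0.0604]
eef_rot: [-179.2, 1.8, -105.0]
contact_force: [-20.9, -8.6, 47.4]
gripper_width: 0.0002
```

Bottomed out at 47 N. Lifting off, then moving towards the handle.

Emit:
send_rows(motion=[{"travel":[0,0,-0.01],"spin":0},{"travel":[0,0,-0.02],"spin":0},{"travel":[0,0,-0.03],"spin":0},{"travel":[0,0,-0.04],"spin":0},{"travel":[0,0,-0.04],"spin":0}])

```text
time_s: 6.58
tcp_pos: [0.4477, 0.3251, 0.2028]
eef_rot: [-179.3, 1.5, -104.9]
contact_force: [0.9, 0.5, -0.1]
gripper_width: 0.0003
```

Emit:
send_rows(motion=[{"travel":[0,0,-0.04],"spin":0},{"travel":[0,0,-0.04],"spin":0},{"travel":[0,0,-0.03],"spin":0},{"travel":[0,0,-0.02],"spin":0},{"travel":[0,0,0],"spin":-1}])

```text
time_s: 7.0
tcp_pos: [0.4472, 0.323, 0.3526]
eef_rot: [-178.6, 2.6, -103.8]
contact_force: [0.5, 0.1, 0.6]
gripper_width: 0.0005
```

Emit:
send_rows(motion=[{"travel":[0.0355,-0.0167,0],"spin":0},{"travel":[0.0355,-0.0167,0],"spin":0},{"travel":[0.0355,-0.0167,0],"spin":0},{"travel":[0.0355,-0.0167,0],"spin":0},{"travel":[0.0355,-0.0167,0],"spin":0}], gripper=0.3)

```text
time_s: 7.42
tcp_pos: [0.4874, 0.1322, 0.3495]
eef_rot: [-178.3, 3.2, -103.0]
contact_force: [1.5, -0.1, -0.1]
gripper_width: 0.0283
```

Run:
```python
from h import *
for c in('wrist','top'): cal,pic,d=look(c,['pointer','fork_mid','handle','lid_hinge','tester']); cv2.imwrite(f'pics/{c}2.png',pic)
s=r.get_state();print(s['tcp_pos'],s['eef_rot'])
```

```text
wrist pointer 0.73 [0.525 0.188 0.111]
wrist handle 0.75 [0.508 0.058 0.179]
wrist lid_hinge 0.83 [0.702 0.017 0.106]
wrist tester 0.74 [0.605 0.033 0.002]
top fork_mid 0.25 [0.699 0.011 0.11 ]
top handle 0.8 [0.501 0.052 0.18 ]
top lid_hinge 0.88 [0.702 0.007 0.113]
top tester 0.63 [ 0.601  0.037 -0.005]
[0.48737963 0.13442526 0.34903708] [-178.3505734     3.1017406  -103.04988693]
```

View pics/wrist2.png

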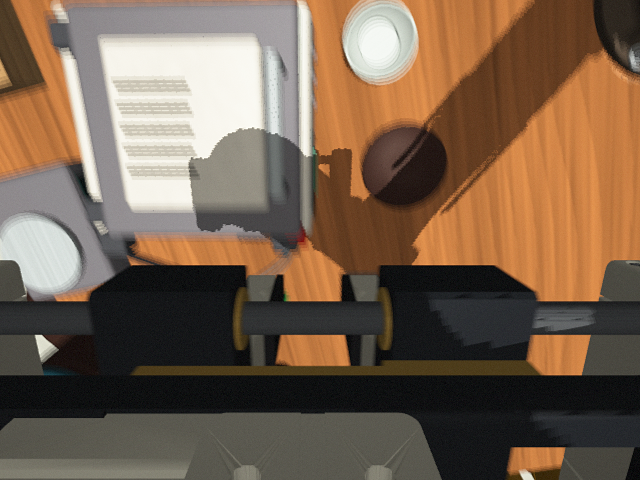

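Emit:
send_rows(motion=[{"travel":[0.035,-0.014,0.02],"spin":0},{"travel":[0.035,-0.014,0.02],"spin":0},{"travel":[0.012,-0.004,0.02],"spin":0},{"travel":[0,0,0.02],"spin":0},{"travel":[0,0,0],"spin":0}], gripper=0.3)

```text
time_s: 8.43
tcp_pos: [0.5048, 0.0529, 0.264]
eef_rot: [-178.2, 3.3, -102.5]
contact_force: [-0.5, -0.7, -0.7]
gripper_width: 0.0572
```

Run:
```python
from h import *
cal,pic,d=look('wrist',['handle','lid_hinge']);cv2.imwrite('pics/w3.png',pic)
s=r.get_state();print(s['tcp_pos'],s['eef_rot'],s['gripper_width'])
M=RT(s['eef_rot'])
H=np.array([.505,.055,.178])
print('tool-frame handle from grasp-ish:',M.T@(H-s['tcp_pos']),'bar dir in tool',M.T@R.from_euler('z',-13,degrees=True).apply([0,1,0]))
```

```text
wrist handle 0.69 [0.507 0.057 0.179]
wrist lid_hinge 0.61 [0.702 0.014 0.106]
[0.50712372 0.05404372 0.26894546] [-177.81300654    3.41173481 -102.394948  ] 0.05721742541322621
tool-frame handle from grasp-ish: [0.00493495 0.00574332 0.09065959] bar dir in tool [-0.998172   -0.0082814   0.05986714]
```

View pics/w3.png

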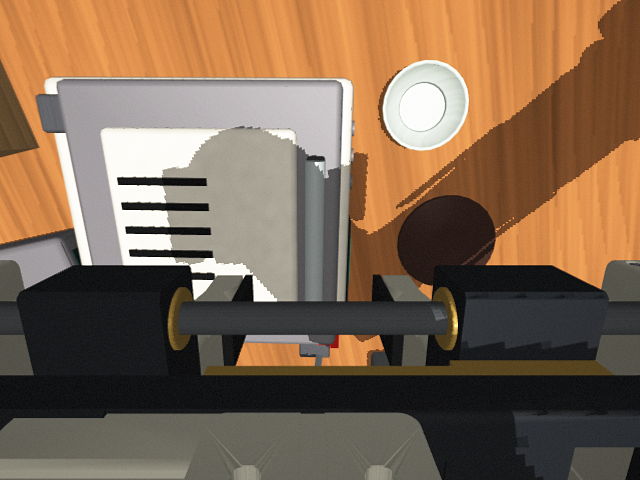

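The bar is vertical in the image at column 315, centred between the fingers (about 313). Descending.

Emit:
send_rows(motion=[{"travel":[0.003,0.002,0.025],"spin":0},{"travel":[0,0,0.025],"spin":0},{"travel":[0,0,0.025],"spin":0},{"travel":[0,0,0.015],"spin":0},{"travel":[0,0,0.006],"spin":0}])

```text
time_s: 9.0
tcp_pos: [0.5168, 0.0622, 0.1816]
eef_rot: [-176.8, 4.0, -102.0]
contact_force: [0.4, -0.1, -0.6]
gripper_width: 0.0565
```

Emit:
send_rows(motion=[{"travel":[0.004,0.004,0.008],"spin":0},{"travel":[0.004,0.004,0.008],"spin":0},{"travel":[0,0,0.004],"spin":0},{"travel":[0,0,0],"spin":0}])

```text
time_s: 9.33
tcp_pos: [0.5099, 0.0591, 0.1624]
eef_rot: [-176.6, 4.1, -101.8]
contact_force: [-0.8, 0.9, 1.0]
gripper_width: 0.0571
```

Close on the bar with a moderate grip, so it can turn.

Emit:
send_rows(motion=[{"travel":[0,0,0],"spin":0},{"travel":[0,0,0],"spin":0},{"travel":[0,0,0],"spin":0},{"travel":[0,0,0],"spin":0},{"travel":[0,0,0],"spin":0}], gripper=-1, squeeze=40)

```text
time_s: 9.75
tcp_pos: [0.5115, 0.0595, 0.1653]
eef_rot: [-176.4, 4.3, -101.7]
contact_force: [-0.7, -0.6, -0.1]
gripper_width: 0.0295
```

Emit:
send_rows(motion=[{"travel":[0,0,0],"spin":0},{"travel":[0,0,0],"spin":0}])

```text
time_s: 9.92
tcp_pos: [0.5103, 0.0596, 0.1652]
eef_rot: [-176.5, 4.2, -101.8]
contact_force: [-18.4, 11.1, 9.1]
gripper_width: 0.0161
```

```bash
cat > arc.py <<'E'
from h import *
import sys
xd=R.from_euler('z',-13,degrees=True).apply([1,0,0]); 
def h(th): a=np.arctan2(68,200)+th; return np.hypot(.2,.068)*np.array([-np.cos(a)*xd[0],-np.cos(a)*xd[1],np.sin(a)])
s=r.get_state(); M=RT(s['eef_rot'])
print(s['tcp_pos'],s['eef_rot'],s['gripper_width'],s['contact_force'],'tool z',M[:,2])
a,b,n=map(float,sys.argv[1:4])
t=np.linspace(a,b,int(n)+1)
for i in range(int(n)): print(round(t[i+1],3),np.round(M.T@(h(t[i+1])-h(t[i])),4))
E
python3 arc.py 0 .55 11
python3 - <<'E'
import numpy as np
for f in ([.553,.179,.222],[.554,.179,.226],[.555,.178,.225]):
    v=np.array(f)-[.702,.0105,.110]; l=-v[:2]@[.974,-.225]; print(np.arctan2(v[2],l),np.hypot(l,v[2]))
E
```

```text
[0.51025694 0.05960863 0.16516911] [-176.49220053    4.2482121  -101.76375892] 0.016100258530247925 [-18.42185837  11.12533382   9.09104413] tool z [ 0.07497369  0.05991153 -0.99538412]
0.05 [-0.0007 -0.0042 -0.0096]
0.1 [-0.0006 -0.0047 -0.0094]
0.15 [-0.0006 -0.0052 -0.0092]
0.2 [-0.0006 -0.0056 -0.0089]
0.25 [-0.0005 -0.0061 -0.0086]
0.3 [-0.0005 -0.0065 -0.0083]
0.35 [-0.0005 -0.0069 -0.008 ]
0.4 [-0.0005 -0.0073 -0.0076]
0.45 [-0.0004 -0.0077 -0.0072]
0.5 [-0.0004 -0.008  -0.0069]
0.55 [-0.0003 -0.0084 -0.0064]
0.5491185816994343 0.21458586272690466
0.5672793630514117 0.21587839669649664
0.5663504405743383 0.21432995378679567
```

Fork ≈ 0.56 rad. Lifting along the arc.

Emit:
send_rows(motion=[{"travel":[-0.0005,-0.004,-0.0095],"spin":0},{"travel":[-0.0005,-0.0045,-0.0095],"spin":0},{"travel":[-0.0005,-0.005,-0.009],"spin":0},{"travel":[-0.0005,-0.0055,-0.009],"spin":0}])

```text
time_s: 10.25
tcp_pos: [0.5225, 0.0566, 0.1986]
eef_rot: [-177.1, 4.2, -102.0]
contact_force: [2.2, 4.0, -11.5]
gripper_width: 0.0126
```

```bash
python3 arc.py .15 .55 8
python3 - <<'E'
from h import *
for c in('scene',): cal,pic,d=look(c,['pointer','fork_mid','handle']); cv2.imwrite(f'pics/{c}4.png',pic)
E
```

```text
[0.52249726 0.05657009 0.1986362 ] [-177.13967176    4.22614456 -101.9540746 ] 0.012587318119096207 [  2.177289     3.96889187 -11.51684356] tool z [ 0.06406414  0.06166938 -0.99603849]
0.2 [-0.0006 -0.0055 -0.009 ]
0.25 [-0.0006 -0.006  -0.0087]
0.3 [-0.0005 -0.0064 -0.0084]
0.35 [-0.0005 -0.0068 -0.008 ]
0.4 [-0.0005 -0.0072 -0.0077]
0.45 [-0.0004 -0.0076 -0.0073]
0.5 [-0.0004 -0.008  -0.0069]
0.55 [-0.0004 -0.0083 -0.0065]
scene pointer 0.92 [0.525 0.188 0.148]
scene fork_mid 0.76 [0.553 0.179 0.224]
scene handle 0.55 [0.524 0.055 0.21 ]
scene handle 0.25 [0.706 0.011 0.112]
```

Pointer z is 0.148, so the lid is at about 0.175 rad and rising with about 11 N of load. Continuing.

Emit:
send_rows(motion=[{"travel":[-0.0005,-0.0055,-0.009],"spin":0},{"travel":[-0.0005,-0.006,-0.0087],"spin":0},{"travel":[-0.0005,-0.0065,-0.0084],"spin":0},{"travel":[-0.0005,-0.007,-0.008],"spin":0}])

```text
time_s: 10.78
tcp_pos: [0.542, 0.052, 0.2305]
eef_rot: [-177.7, 4.2, -102.1]
contact_force: [-1.4, 7.1, -9.3]
gripper_width: 0.0129
```

```bash
python3 arc.py .35 .55 4
python3 - <<'E'
from h import *
for c in('scene',): cal,pic,d=look(c,['pointer','fork_mid','handle']); cv2.imwrite(f'pics/{c}5.png',pic)
E
```

```text
[0.54203414 0.05201936 0.23045257] [-177.66146625    4.23870299 -102.08918987] 0.012856098355640144 [-1.35618941  7.09875062 -9.29442188] tool z [ 0.05536564  0.06366681 -0.99643423]
0.4 [-0.0005 -0.0071 -0.0078]
0.45 [-0.0005 -0.0075 -0.0074]
0.5 [-0.0004 -0.0079 -0.007 ]
0.55 [-0.0004 -0.0082 -0.0066]
scene pointer 0.94 [0.537 0.183 0.182]
scene fork_mid 0.83 [0.555 0.181 0.225]
scene handle 0.97 [0.545 0.048 0.243]
```

Emit:
send_rows(motion=[{"travel":[-0.0005,-0.007,-0.008],"spin":0},{"travel":[-0.0005,-0.0075,-0.0075],"spin":0},{"travel":[-0.0004,-0.008,-0.007],"spin":0}])

```text
time_s: 11.23
tcp_pos: [0.5587, 0.0481, 0.2504]
eef_rot: [-178.3, 4.2, -102.2]
contact_force: [-5.9, 7.8, -7.5]
gripper_width: 0.0132
```

```bash
python3 arc.py .48 .58 2
python3 - <<'E'
from h import *
for c in('scene','top'): cal,pic,d=look(c,['pointer','fork_mid','handle']); cv2.imwrite(f'pics/{c}6.png',pic)
E
```

```text
[0.55869753 0.04811376 0.25043474] [-178.2884598     4.23272985 -102.20137497] 0.013152496209754515 [-5.8714104   7.77869383 -7.51054336] tool z [ 0.0447851   0.06579599 -0.99682756]
0.53 [-0.0004 -0.008  -0.0069]
0.58 [-0.0004 -0.0084 -0.0065]
scene pointer 0.79 [0.546 0.183 0.209]
scene fork_mid 0.57 [0.555 0.179 0.225]
scene handle 0.79 [0.561 0.047 0.26 ]
top pointer 0.64 [0.55  0.042 0.26 ]
top fork_mid 0.57 [0.548 0.039 0.263]
```

Emit:
send_rows(motion=[{"travel":[-0.0004,-0.008,-0.007],"spin":0},{"travel":[-0.0002,-0.006,-0.005],"spin":0},{"travel":[0,0,0],"spin":0}])

```text
time_s: 11.88
tcp_pos: [0.5682, 0.0459, 0.2602]
eef_rot: [-178.9, 4.2, -102.3]
contact_force: [-4.1, 5.1, -8.7]
gripper_width: 0.0131
```

```bash
python3 arc.py .55 .58 1
python3 - <<'E'
from h import *
for k in range(2): cal,pic,d=look('scene',['pointer','fork_mid','handle'])
cv2.imwrite('pics/s7.png',cv2.resize(pic[130:300,300:480],None,fx=3,fy=3,interpolation=2))
look('wrist',['pointer','fork_mid','handle'])
E
```

```text
[0.56821852 0.04593347 0.26015654] [-178.86963731    4.21661691 -102.26836707] 0.013135653612448317 [-4.12452916  5.0649859  -8.70588175] tool z [ 0.03489763  0.06764244 -0.99709912]
0.58 [-0.0002 -0.005  -0.0039]
scene pointer 0.86 [0.552 0.178 0.22 ]
scene fork_mid 0.89 [0.554 0.181 0.224]
scene handle 0.16 [0.554 0.182 0.224]
scene pointer 0.71 [0.555 0.18  0.221]
scene pointer 0.46 [ 0.376 -0.019  0.003]
scene fork_mid 0.67 [0.556 0.181 0.227]
scene handle 0.93 [0.568 0.044 0.269]
wrist pointer 0.26 [0.701 0.019 0.109]
wrist handle 0.62 [0.565 0.041 0.267]
wrist handle 0.36 [0.364 0.142 0.001]
```

View pics/s7.png

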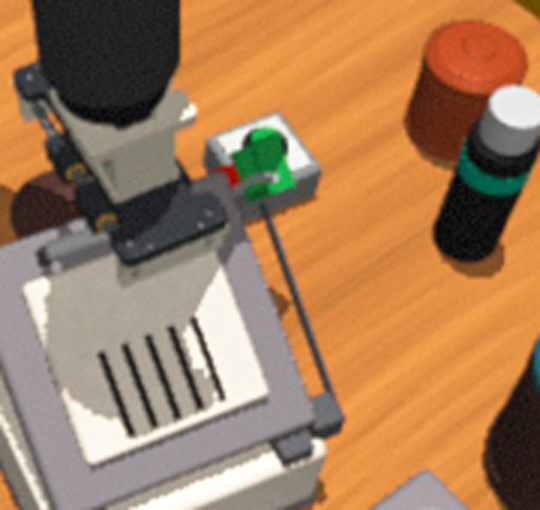

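The crop shows the red pointer (228,175) beside the green prongs (about 260,165). The networks put it about 4 mm low. One small correction, then hold.

Emit:
send_rows(motion=[{"travel":[-0.0002,-0.004,-0.0035],"spin":0},{"travel":[0,0,-0.001],"spin":0},{"travel":[0,0,0],"spin":0},{"travel":[0,0,0],"spin":0},{"travel":[0,0,0],"spin":0}])

```text
time_s: 12.9
tcp_pos: [0.567, 0.0462, 0.2592]
eef_rot: [-179.6, 4.2, -102.4]
contact_force: [-0.7, 5.1, -9.3]
gripper_width: 0.0129
```

Run:
```python
from h import *
for k in range(5):
    look('scene',['pointer','fork_mid','handle','green_button_top']); s=r.get_state(); print(s['time_s'],s['tcp_pos'],s['contact_force'],s['gripper_width'])
```

```text
scene pointer 0.72 [0.551 0.182 0.216]
scene pointer 0.38 [0.552 0.183 0.225]
scene fork_mid 0.6 [0.554 0.182 0.224]
scene handle 0.64 [0.568 0.043 0.265]
scene green_button_top 0.48 [0.448 0.335 0.068]
13.15 [0.56705094 0.04620842 0.25919489] [ -0.5955215    4.61975292 -11.23064868] 0.012599498992884399
scene pointer 0.9 [0.552 0.18  0.22 ]
scene fork_mid 0.87 [0.554 0.181 0.226]
scene handle 0.81 [0.567 0.046 0.27 ]
scene handle 0.72 [0.554 0.179 0.225]
scene green_button_top 0.5 [0.45  0.332 0.065]
13.4 [0.56704274 0.04622646 0.25918471] [ -2.23102515   4.87513485 -11.24069514] 0.012881260564993067
scene pointer 0.86 [0.551 0.181 0.217]
scene fork_mid 0.65 [0.556 0.177 0.227]
scene handle 0.95 [0.569 0.045 0.267]
scene green_button_top 0.58 [0.449 0.333 0.067]
scene green_button_top 0.42 [ 0.465 -0.343  0.06 ]
13.65 [0.56705337 0.0462213  0.25922583] [ -1.2566276    5.02323014 -10.27738771] 0.012810395802136524
scene pointer 0.89 [0.548 0.181 0.215]
scene pointer 0.56 [0.367 0.139 0.   ]
scene fork_mid 0.87 [0.551 0.179 0.225]
scene handle 0.74 [0.57  0.044 0.269]
scene green_button_top 0.7 [0.554 0.18  0.226]
scene green_button_top 0.46 [0.447 0.334 0.065]
13.9 [0.56704011 0.04620623 0.25919708] [ -1.28664639   5.26167979 -11.28344928] 0.012711754073523769
scene pointer 0.72 [0.553 0.179 0.221]
scene pointer 0.49 [0.368 0.143 0.001]
scene fork_mid 0.77 [0.554 0.182 0.226]
scene handle 0.97 [0.57  0.047 0.269]
scene green_button_top 0.54 [0.45  0.337 0.065]
14.15 [0.56704648 0.04620434 0.25920539] [ -2.11435321   5.01598843 -10.40866049] 0.013044824600499938
```

The pointer sits about 9 mm low, because idle rows let the arm sag. I'll raise it and end on the moving rows.

Emit:
send_rows(motion=[{"travel":[-0.0002,-0.005,-0.005],"spin":0},{"travel":[-0.0001,-0.003,-0.004],"spin":0},{"travel":[-0.0001,-0.0015,-0.002],"spin":0}])

```text
time_s: 14.4
tcp_pos: [0.5745, 0.0445, 0.2658]
eef_rot: [-179.9, 4.2, -102.5]
contact_force: [-2.0, 5.9, -12.7]
gripper_width: 0.0132
```

Run:
```python
from h import *
for k in range(6):
    look('scene',['pointer','fork_mid']); s=r.get_state(); print(s['time_s'],s['tcp_pos'],s['contact_force'],s['gripper_width'])
```

```text
scene pointer 0.65 [0.559 0.181 0.227]
scene fork_mid 0.97 [0.553 0.184 0.226]
scene fork_mid 0.63 [ 0.369  0.142 -0.003]
14.55 [0.57457833 0.04444937 0.2659419 ] [  1.74146955   4.77643282 -17.42386068] 0.012881699124799393
scene pointer 0.63 [0.556 0.18  0.225]
scene fork_mid 0.78 [0.554 0.181 0.226]
scene fork_mid 0.4 [ 0.657 -0.412  0.003]
14.7 [0.57473218 0.04440332 0.26609964] [  3.05115469   3.27035511 -18.81638386] 0.012805465824482888
scene pointer 0.71 [0.557 0.183 0.227]
scene fork_mid 0.9 [0.552 0.179 0.226]
14.85 [0.57475238 0.04440345 0.26610652] [  2.79411743   4.56020916 -19.30861931] 0.012580594911823452
scene pointer 0.7 [0.558 0.179 0.225]
scene fork_mid 0.8 [0.552 0.181 0.224]
15.0 [0.57474093 0.04440578 0.26608529] [  3.1235913    3.32769358 -18.80676995] 0.012670935096784157
scene pointer 0.56 [0.557 0.178 0.228]
scene fork_mid 0.94 [0.553 0.181 0.226]
scene fork_mid 0.48 [0.703 0.014 0.109]
15.15 [0.57477805 0.04442271 0.26614866] [  3.41997819   3.95353246 -18.48005993] 0.012795533260700128
scene pointer 0.94 [0.559 0.18  0.228]
scene fork_mid 0.74 [0.554 0.181 0.226]
15.3 [0.57475173 0.04441329 0.26610806] [  3.29479852   4.21672561 -18.57597163] 0.01280815150149367
```

The pointer is within about 4 mm of the fork middle, steady for 0.9 s, with the fork unmoved. Handing in.

```bash
python3 -c "
from h import *
print(r.close_job())"
```

```text
the job is handed in; nothing more can be done
None
```

I pressed the green button fully down and let it back up, then lifted the lid by its handle and handed the job in while holding it between the prongs. The hand-in reports no verdict.

- **Green button:** it bottomed out at about 47 N, more than needed, with the tool at z = 0.060 m, 7 mm below the button's up height. After release the networks read its top at about 0.066 m, which is its up height within their 4 mm error.
- **Pointer:** over the last six checks it was at about (0.558, 0.180, 0.227), against the fork middle at (0.553, 0.181, 0.226). That is about 5 mm off, within the 18 mm allowed. The tool stayed still to within 0.2 mm for 0.9 s before hand-in.
- **Prongs:** I saw no measurable movement from the start.
- **Loose things and red button:** I kept clear of them on every path. I did not measure their positions again at the end, though nothing looked moved in the later pictures.

- **Off at first:** after the first lift the lid sagged to about 9 mm low, so I raised it again.
- **Unexplained:** the wrist force at the end was about 19 N, up from about 11 N before that correction. I think the arm was pulling slightly off the lid's arc, but I did not confirm it.

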